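Draw the shoe rack's extension tight with its draw latch

TASK

The extension of the oak shoe rack stands a little open. Hook the loop of the iron draw latch over the keeper on the extension, down into the slot and back under its tooth, then press the latch's lever down flat past centre so that it pulls the extension tight and stays shut by itself. Do it gently, feeling your way without forcing anything, leave the other things on the rack and bench alone, and let go at the end.

Things in the scene. Friction and masses are not known exactly. Their poses are not given: they have to be found in the camera images.
- rack: slatted oak shoe rack, fixed on the bench; 130 mm high, 258 mm deep. Origin at bench level, 70 mm in +x from the latch's pivot; y along the rack, x away from the robot. Main section y -300 to 60 mm; beyond it the sliding extension (180 mm long, same height).
- rack_end (a point): top of the main section's end. The extension slides along the rack's y from here; it starts open by a GAP of 2 to 24 mm, which is not measured: see or feel it. Its guides are stiff (about 30 N to move it). The latch has to draw it shut (gap 0). It carries the iron keeper, see seat0.
- latch_base: base plate of an iron draw latch on the rack's wide front board (80 mm wide, x -40 to 40 here). Origin on the board's top (130 mm above the bench) under the lever's pivot; y points along the rack towards the keeper, x away from the robot, z up.
- pivot (a point): the lever's pivot, axis along x of latch_base, 20 mm above the board.
- seat0 (a point): where the loop's bar centre sits when all is shut: latch_base y 105, z 12 mm. Keeper round it (28 mm wide in x); add GAP to each y: floor y 83-125, top z 8; tooth y 93-104, top z 22, far face overhanging 25 deg; slot, mouth y 104-116, undercut below the tooth; upright end wall y 116-122, top z 40. The bar must go down in the slot between tooth and wall.
- lever (a joint): angle of the latch's lever: 0 flat (handle towards -y, firm stop), 1.57 upright, at most 2.6 (leaning to the keeper). Stays where left (friction 0.07 N m); starts 1.3 to 1.6. With the loop hooked, its spring pulls the lever open above about 0.2 rad and shut below; pressing the handle takes up to about 15 N.
- paddle: the lever's iron handle, a flat plate 36 mm wide (x), 6 mm thick. Origin on the centre line of the face that looks up when flat (towards the keeper when upright), 65 mm from the pivot; the plate runs 20 mm on to its free end. z is that face's normal, y runs along the plate to the pivot. Flat: origin at latch_base y -65, z 28 mm.
- pin (a point): pin on the lever that carries the loop, 25 mm from the pivot; with the lever flat at latch_base y -24.8, z 16.7 mm; when upright it stands about 25 mm above the pivot. It turns with the lever.
- bail: steel loop of the latch: origin at the centre of its crossbar (8 mm round, 48 mm along x); two arms 6 mm thick at x +-24 run 124 mm along -y to the pin. z is up when the loop lies level. It swings about the pin with 0.04 N m friction, so a loose loop rises with the lever unless its bar is drawn back under the tooth; starts raised 0.2 to 0.75 rad.
- tab (a point): grip point on the loop's upright tab (bail y -22, z 36 mm). Tab: 10 mm thick in x, y -31 to -13, z 10 to 50 mm of the bail's frame. Moving the bar also turns the lever (the pin follows its circle) and the loop's pitch.
- spring (a joint): stretch in m of the loop's sprung arms: 0 slack, at most 0.012; 8 N per mm; about 0.006 when hooked and shut.
- tree_a: cedar split-toe shoe tree, 235 x 80 x 50 mm, on the back of the rack's top. Bystander; origin at its underside
- tree_b: the second cedar split-toe shoe tree, 235 x 80 x 50 mm, on the bench to the right. Bystander; origin at its underside
- shoehorn: long flat brass shoehorn, 330 x 40 x 5 mm, lying on the rack's top along y behind the latch. Bystander; origin at its underside
- heel_cap: D-shaped black rubber heel cap, 66 mm, 12 mm thick, on the wide front board 200 mm behind the latch's pivot. Bystander; origin at its underside
- boot_jack: walnut boot jack, 270 x 100 x 29 mm, on the bench. Bystander; origin at its underside
- brush: shoe brush, 160 x 50 x 44 mm, on the rack's lower slats. Bystander; origin at its underside
- tin: round flat brass polish tin, 72 mm across, 24 mm high, on top of the extension behind the keeper (it may ride along). Bystander; origin at its underside

How it is judged:
By the outcome, as a careful person would: the job done as asked, in the order asked, and still so for the second after the job is handed in, with the robot touching nothing.
It also fails if it takes over 58 s, if anything falls off the work surface, if the arm or the gripper's body presses on something with over 40 N, if the wrist force passes 120 N, or if a joint passes its speed limit or range.

ROBOT

A 6-joint arm with a two-finger parallel gripper is mounted at the origin on the work surface. World frame = base frame: x ahead of the robot, y to its left, z up, the work surface at z = 0. Lengths are in mm, angles in degrees, forces in N, time in s.
With the tool pointing down it reaches from about 350 to 850 mm from the base axis. Payload 8.1 kg.
Tool frame: the origin (TCP) lies at the very end of the fingers, on their centre line; the grasp point (between the pads) lies 19 mm behind it; z points along the fingers, y is the line along which they close (so a half turn about z gives the same grasp; the last joint's range is limited). The gripper opens to 85 mm and grips with 20 to 120 N. Pads are 22 mm wide; open, the fingers measure 114 mm over their backs; the gripper's body (76 mm by 85 mm) begins 54 mm behind the grasp point. The pads swing forward as they close: fully open they stand 13 mm farther back than shut.
Start: joints at [60.252, 7.471, 85.268, -0, 87.261, -4.893], TCP at [252.173, 544.439, 231.292] pointing down, gripper open.
Joint ranges: [-169.43, 169.43], [-51.17, 129.36], [1.28, 143.12], [-76.62, 256.62], [0, 156.53], [-152.29, 152.29]. Speed limits (degrees/s): [136.94, 136.94, 159.86, 180, 180, 180].

INTERFACE

Orientations are given as [roll, pitch, yaw] about the fixed x, y, z axes, in that order (R = Rz(yaw) Ry(pitch) Rx(roll)).
In Python, from cell import ctrl gives the robot as it stands.
- The arm moves only by the tool drive_tool, never from a script. Its argument "motion" is a list of rows, each a list of 4 numbers: the shift along the tool's x, y, z in m, then the turn about the tool's z in degrees. In form: [[dx, dy, dz, yaw], ...]. A call has 1 to 10 rows; each row is the pose to reach, as a shift and turn from the pose commanded when the call began, along the tool's axes at that moment; what a row does not reach only later rows make up. A row lasts 1/10 s, in which the tool goes at most 50 mm and 8.59 degrees, less where a joint would pass 70% of its speed; a pose out of reach is approached as far as the arm can. A call with a gripper value outside its range is refused whole. "grip" is the opening, from 0 (shut) to 1 (fully open), set as the call begins (left out, the last holds). The fingers move at their own pace and stop on an object; the grip force is fixed at half the most. Time passes only in rows, so rows that repeat a pose let the fingers close. It gives the time, the measured TCP pose, the force, the opening and the grip force at its end, in the units of the state.
- ctrl.get_obs(): the state, without advancing time (a new reading comes with each control period).
- ctrl.snapshot(name): name is "scene" or "top"; returns a dict with "img" (420x560x3 uint8, red, green, blue), "fx", "fy", "cx", "cy" (pixels), "R" (3x3) and "t" (3): a world point X has camera coordinates R X + t. Camera axes: x right, y down, z forward; pixel columns grow to the right and rows downward; lengths in mm; the calibration is good to about 2 mm. A picture is of the moment at which its call begins. There is no depth.
- ctrl.sign_off(): hands the job in; it is judged then, once.
The state is a dict: "time_s": time; "q": joint angles; "dq": joint speeds; "joint_torque": joint torques, N m; "tcp_pos": TCP position; "orientation": TCP orientation; "contact_force": force on the tool from outside, world axes, zero at the start; "ft_torque": the same for the moment, N m; "finger_gap": finger opening in mm; "finger_force": force on a finger pad.
Only numpy, scipy, OpenCV 4.12 (cv2) and the standard library are available. Lean on these libraries where they do the work, as an engineer would, in place of code of your own. Each camera call takes 0.05 s, during which the arm holds its last target. There are 200 camera calls.

## Working session

There is one attempt and no reset: what is moved stays moved. The work goes in short steps, Python scripts to look and compute and a tool call to move; the robot and the scene stay as the last step left them, time stands still between calls to the robot, and variables do not carry over. Pictures are saved under pics/ and viewed, at most 13 in all, crops included, and the job is handed in when it is done.

Besides the shell and the picture viewer there is one more tool, called after "Request:" as a command line: name --pt "numbers of a row" for each row, then --argument value for the rest. drive_tool: Moves the arm, as the interface text tells. Its arguments: {"type":"object","properties":{"motion":{"type":"array"},"grip":{"type":"number"}},"required":["motion"]}

```bash
mkdir -p pics; ls
cat > h.py <<'E'
from cell import ctrl
import numpy as np, cv2
def snap(n,f):
    s=ctrl.snapshot(n); cv2.imwrite('pics/'+f+'.png',np.array(s['img'])[:,:,::-1]); np.save('pics/'+f+'.npy',s,allow_pickle=True); return s
def ld(f): return np.load('pics/'+f+'.npy',allow_pickle=True).item()
def ray(s,u,v):
    R=np.array(s['R']);t=np.array(s['t']); d=R.T@np.array([(u-s['cx'])/s['fx'],(v-s['cy'])/s['fy'],1]); return -R.T@t,d
def onz(s,u,v,z):
    o,d=ray(s,u,v); return o+d*(z-o[2])/d[2]
def tri(s1,p1,s2,p2):
    o1,d1=ray(s1,*p1);o2,d2=ray(s2,*p2); A=np.c_[d1,-d2]; k=np.linalg.lstsq(A,o2-o1,rcond=None)[0]
    a=o1+d1*k[0];b=o2+d2*k[1]; return (a+b)/2,np.linalg.norm(a-b)
def proj(s,X):
    c=np.array(s['R'])@np.array(X)+np.array(s['t']); return s['cx']+s['fx']*c[0]/c[2], s['cy']+s['fy']*c[1]/c[2]
E
python3 - <<'E'
from h import *
for n in('scene','top'):
    s=snap(n,n+'0'); print(n,s['fx'],s['fy'],s['cx'],s['cy'],np.round(s['R'],3).tolist(),np.round(s['t'],1), 'cam',np.round(-np.array(s['R']).T@np.array(s['t'])))
print(ctrl.get_obs())
E
```

```text
pics
scene 414.8167565205501 414.8167565205501 276.0430232939746 202.0690666109525 [[-0.89, 0.456, 0.01], [0.235, 0.477, -0.847], [-0.391, -0.752, -0.532]] [ 556.4  -38.5 1632.8] cam [1142.  992.  830.]
top 411.8353752401689 411.8353752401689 277.03424801703716 207.19331410955266 [[0.026, -0.999, -0.029], [-0.998, -0.024, -0.056], [0.055, 0.03, -0.998]] [   5.8  609.2 1104.5] cam [ 547.  -13. 1136.]
{'time_s': 0.1, 'q': array([ 6.02529522e+01,  7.51143469e+00,  8.53256153e+01,  2.68470723e-04,
        8.72611758e+01, -4.89265859e+00]), 'dq': array([-0.00919689, -0.1684961 , -0.23887477, -0.03227503,  0.02698269,
        0.04124707]), 'joint_torque': array([ 2.87413604e-04, -5.70961046e+01, -5.01934254e+01, -2.94376532e-04,
        8.27624666e-03, -2.08060368e-05]), 'tcp_pos': array([251.90765522, 543.99321378, 230.31783018]), 'orientation': array([-1.79902155e+02, -8.64476536e-03,  1.55145590e+02]), 'contact_force': array([-0.63657757, -0.07898609, -0.68485144]), 'ft_torque': array([-0.02097708, -0.03971109, -0.04205808]), 'finger_force': 0.0, 'finger_gap': 85.32008287220253}
```

View pics/scene0.png

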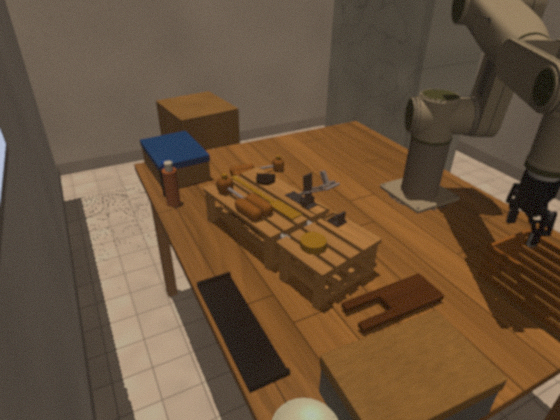

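View pics/top0.png

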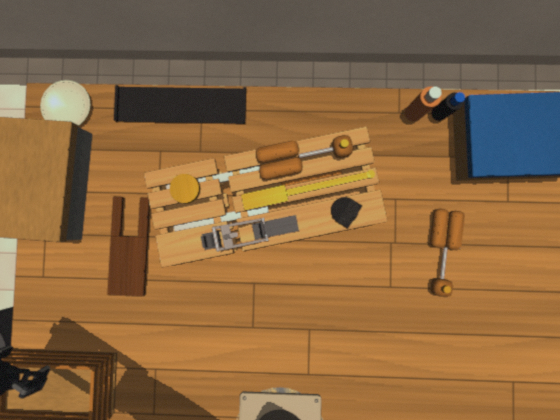

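The scene view shows the latch near (315,190) and the keeper near (338,218). In the top view the loop's bar is around (218,238), the keeper at (208,241) and the lever near (265,232). I'll enlarge both.

Run:
```python
from h import *
a=cv2.imread('pics/scene0.png')[155:275,270:390]; b=cv2.imread('pics/top0.png')[180:280,140:400]
cv2.imwrite('pics/sc1.png',cv2.convertScaleAbs(cv2.resize(a[0:85],None,fx=6,fy=6,interpolation=cv2.INTER_CUBIC),alpha=1.6))
cv2.imwrite('pics/tc1.png',cv2.resize(b,None,fx=3,fy=3,interpolation=cv2.INTER_CUBIC))
```

```text
(no output)
```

View pics/sc1.png

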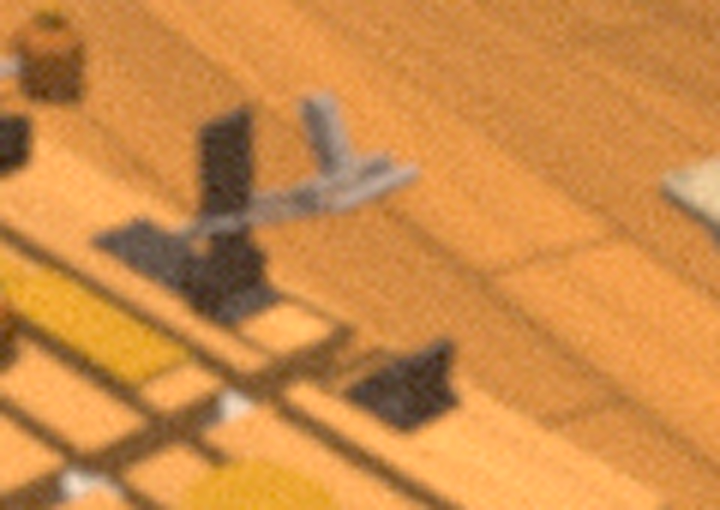

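View pics/tc1.png

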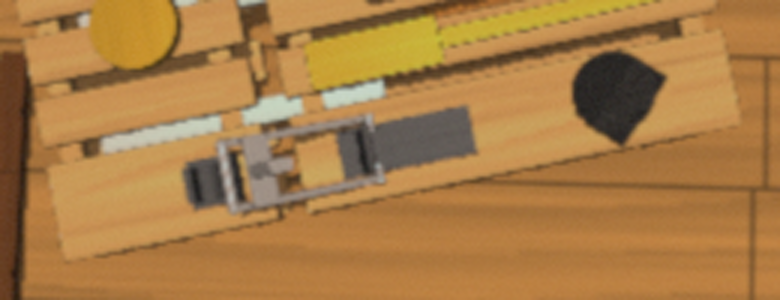

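Zoomed in:
- **Scene crop:** the lever is near upright, with its top at (228,115). The raised loop's bar runs (335,208)-(412,170), the tab top is at (318,97), and the keeper wall top is around (400-450,345).
- **Top crop:** the bar runs (228,145)-(238,208), the tab is around (280,163), the keeper is at x 185-225, and the board joint is at about x 280-307.

Next I'll compute positions.

Run:
```python
from h import *
T=ld('top0');S=ld('scene0')
t=lambda x,y:(140+x/3-.33,180+y/3-.33)
s=lambda x,y:(270+x/6-.42,155+y/6-.42)
P={k:onz(T,*t(*p),130)[:2] for k,p in dict(fl=(72,258),fr=(740,125),br=(722,32),bl=(50,168),jr=(307,212),jl=(282,218)).items()}
for k in P: print(k,P[k].round(1))
ey=(P['fl']-P['fr']);ey/=np.linalg.norm(ey);print('yaw',np.degrees(np.arctan2(-ey[0],ey[1])),'len',np.linalg.norm(P['fl']-P['fr']),'w',np.linalg.norm(P['fr']-P['br']),np.linalg.norm(P['fl']-P['bl']))
ex=np.array([ey[1],-ey[0]])
O=(P['fr']+P['br'])/2+300*ey
print('O',O)
L=lambda X:np.round([ (X[:2]-O)@ex,(X[:2]-O)@ey,X[2]-130],1)
for n,a,b in[('bar far',(335,208),(228,145)),('bar near',(412,170),(238,208)),('tabtop',(318,97),(285,160)),('barmid',(373,189),(233,177)),('levtop far',(205,125),(370,120)),('levtop nr',(250,108),(380,180)),('wall near',(452,345),(190,205)),('wallfar',(400,375),(186,165))]:
    X,e=tri(S,s(*a),T,t(*b)); print(n,X.round(1),'err',round(e,1),'L',L(X))
for n,p,z in[('plate end',(475,130),134),('joint r',(307,212),130),('joint l',(282,218),130),('heel',(615,97),142)]: print(n,L(onz(T,*t(*p),z)))
# joint profile along ey in both views
g=cv2.cvtColor(T['img'],cv2.COLOR_RGB2GRAY)
for lx in(-36,-32,36):
    pr=[]
    for ly in range(40,110,2):
        u,v=proj(T,[*(O+lx*ex+ly*ey),130]); pr.append(int(cv2.getRectSubPix(g,(1,1),(u,v))[0,0]))
    print('top',lx,pr)
g=cv2.cvtColor(S['img'],cv2.COLOR_RGB2GRAY)
for lx in(-34,0,20,36):
    pr=[]
    for ly in range(40,110,2):
        u,v=proj(S,[*(O+lx*ex+ly*ey),130]); pr.append(int(cv2.getRectSubPix(g,(1,1),(u,v))[0,0]))
    print('sc',lx,pr)
```

```text
fl [452.6 291.5]
fr [ 574.7 -248.5]
br [ 649.8 -233.1]
bl [525.4 312.7]
jr [495.2 100.4]
jl [489.8 120.6]
yaw 12.739557697110657 len 553.5907820740998 w 76.7006800404448 75.78492685433552
O [546.11419815  51.82042173]
bar far [546.9 149.  233.2] err 2.2 L [ 22.2  94.6 103.2]
bar near [499.8 140.4 237.6] err 6.0 L [-25.7  96.6 107.6]
tabtop [534.6 103.9 268.4] err 8.9 L [  0.2  53.3 138.4]
barmid [523.2 144.5 235.2] err 3.3 L [ -1.9  95.4 105.2]
levtop far [564.1  47.5 232.9] err 11.0 L [ 16.6  -8.2 102.9]
levtop nr [524.7  36.6 227.9] err 0.8 L [-24.2 -10.2  97.9]
wall near [499.4 189.4 165.1] err 1.5 L [-15.3 144.5  35.1]
wallfar [531.3 194.2 160.2] err 0.3 L [ 17.  142.1  30.2]
plate end [ -0.4 -88.4   4. ]
joint r [-39.   58.6   0. ]
joint l [-39.8  79.5   0. ]
heel [   3.4 -203.5   12. ]
top -36 [151, 153, 154, 154, 153, 150, 151, 154, 153, 139, 127, 127, 129, 129, 127, 122, 123, 128, 126, 105, 81, 102, 130, 148, 150, 149, 151, 155, 154, 152, 150, 150, 151, 153, 153]
top -32 [157, 155, 156, 156, 155, 154, 156, 155, 140, 115, 92, 92, 95, 97, 95, 88, 89, 100, 103, 94, 82, 98, 123, 
[... 170 characters left out ...]
 154, 160, 161, 162, 159, 157, 157, 158, 159, 160, 161, 159]
sc -34 [108, 106, 104, 105, 105, 105, 104, 104, 102, 99, 97, 96, 93, 91, 92, 96, 101, 102, 102, 102, 102, 103, 103, 100, 99, 100, 100, 95, 90, 86, 81, 75, 69, 61, 55]
sc 0 [121, 121, 123, 123, 123, 123, 123, 123, 121, 117, 111, 102, 92, 82, 74, 64, 62, 61, 61, 62, 62, 64, 67, 70, 71, 72, 73, 75, 79, 83, 82, 74, 63, 52, 44]
sc 20 [86, 89, 90, 91, 92, 93, 93, 92, 93, 92, 85, 81, 77, 72, 70, 66, 61, 60, 61, 64, 65, 65, 71, 75, 77, 81, 82, 80, 81, 84, 85, 87, 90, 91, 88]
sc 36 [107, 107, 108, 111, 112, 112, 109, 105, 103, 104, 101, 96, 87, 76, 66, 62, 61, 60, 59, 60, 62, 66, 72, 82, 95, 106, 112, 117, 118, 116, 116, 119, 117, 116, 117]
```

The frame checks out: main board end at about 60, heel cap at about -203, and bar to pin about 118-124. The gap estimate is rough at 16-24 mm, so I'll measure the keeper directly at its known heights in both views.

```bash
cat >> h.py <<'E'
yaw=np.radians(12.8); ey=np.array([-np.sin(yaw),np.cos(yaw)]); ex=np.array([ey[1],-ey[0]])
O=np.array([546.1,51.8])-1.5*ey
def L(X): return np.round([(X[:2]-O)@ex,(X[:2]-O)@ey,X[2]-130],1)
def W(x,y,z): return np.array([*(O+x*ex+y*ey),130+z])
E
python3 - <<'E'
from h import *
T=ld('top0');S=ld('scene0')
for nm,s in(('T',T),('S',S)):
    g=cv2.cvtColor(s['img'],cv2.COLOR_RGB2GRAY)
    for z in (8,40):
        for lx in (-8,0,8):
            print(nm,'z',z,'x',lx,'y100-170/2:',[int(cv2.getRectSubPix(g,(1,1),proj(s,W(lx,y,z)))[0,0]) for y in range(100,172,2)])
# predicted keeper in images for gaps
a=cv2.resize(cv2.imread('pics/top0.png')[215:265,180:280],None,fx=8,fy=8,interpolation=cv2.INTER_CUBIC)
b=cv2.resize(cv2.imread('pics/scene0.png')[195:235,310:410],None,fx=8,fy=8,interpolation=cv2.INTER_CUBIC)
for im,s,u0,v0 in((a,T,180,215),(b,S,310,195)):
    for g,c in((14,(0,0,255)),(22,(0,255,0))):
        for pts in([(-14,116,40),(14,116,40),(14,122,40),(-14,122,40)],[(-14,83,8),(14,83,8),(14,125,8),(-14,125,8)]):
            q=np.array([[(u-u0+.5)*8,(v-v0+.5)*8] for u,v in[proj(s,W(x,y+g,z)) for x,y,z in pts]],int)
            cv2.polylines(im,[q],True,c,1)
cv2.imwrite('pics/k1.png',np.vstack([a,cv2.convertScaleAbs(b,alpha=1.5)])[:600])
E
```

```text
T z 8 x -8 y100-170/2: [146, 149, 135, 101, 58, 48, 78, 116, 146, 156, 138, 99, 74, 65, 67, 75, 81, 83, 83, 78, 66, 44, 41, 54, 74, 88, 112, 137, 153, 160, 163, 161, 160, 160, 161, 160]
T z 8 x 0 y100-170/2: [134, 145, 138, 97, 59, 50, 71, 118, 161, 166, 140, 100, 66, 61, 68, 75, 81, 83, 82, 75, 60, 44, 37, 52, 69, 85, 111, 140, 159, 161, 162, 162, 163, 163, 162, 161]
T z 8 x 8 y100-170/2: [140, 149, 133, 95, 61, 52, 74, 113, 149, 164, 150, 109, 73, 66, 69, 75, 80, 82, 83, 78, 64, 43, 39, 56, 74, 91, 112, 142, 160, 166, 167, 165, 166, 166, 166, 167]
T z 40 x -8 y100-170/2: [116, 67, 50, 69, 108, 143, 158, 140, 102, 74, 65, 68, 75, 82, 83, 82, 75, 61, 38, 42, 61, 79, 98, 123, 148, 157, 162, 162, 161, 160, 161, 160, 161, 161, 160, 160]
T z 40 x 0 y100-170/2: [115, 71, 50, 63, 110, 155, 165, 142, 102, 67, 61, 69, 76, 81, 83, 81, 74, 56, 40, 41, 58, 76, 92, 125, 149, 160, 161, 162, 163, 164, 163, 162, 162, 163, 163, 161]
T z 40 x 8 y100-170/2: [111, 66, 47, 67, 106, 146, 166, 154, 111, 71, 65, 69, 75, 79, 81, 82, 74, 58, 42, 40, 65, 80, 99, 126, 152, 166, 167, 167, 166, 166, 166, 167, 16
[... 347 characters left out ...]
 120, 123, 122]
S z 8 x 8 y100-170/2: [74, 71, 74, 80, 83, 78, 69, 57, 45, 42, 43, 42, 39, 41, 44, 45, 48, 50, 51, 50, 46, 45, 43, 40, 40, 39, 39, 46, 59, 73, 88, 104, 115, 121, 126, 128]
S z 40 x -8 y100-170/2: [97, 96, 95, 94, 94, 96, 98, 100, 99, 99, 97, 95, 97, 98, 96, 94, 96, 97, 96, 94, 89, 82, 75, 69, 62, 59, 63, 69, 80, 88, 92, 93, 94, 95, 95, 97]
S z 40 x 0 y100-170/2: [96, 96, 96, 95, 95, 94, 93, 94, 94, 95, 95, 95, 96, 98, 99, 98, 96, 95, 96, 93, 89, 85, 76, 68, 61, 52, 41, 39, 45, 56, 66, 77, 91, 95, 97, 96]
S z 40 x 8 y100-170/2: [103, 103, 100, 99, 98, 99, 101, 100, 98, 97, 95, 96, 98, 99, 102, 102, 99, 98, 99, 94, 88, 83, 76, 67, 59, 53, 45, 41, 44, 40, 37, 45, 57, 71, 82, 93]
```

View pics/k1.png

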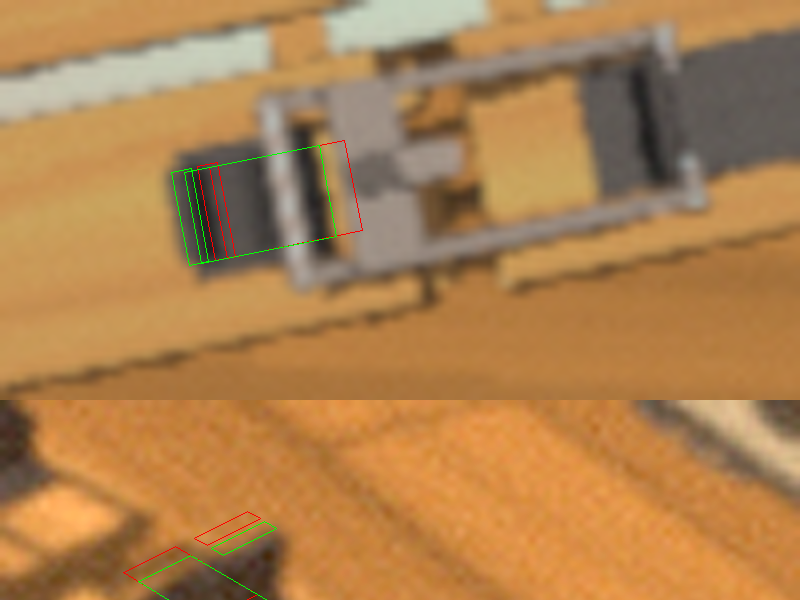

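The overlay (green is gap 22) fits the keeper well: wall top, slot floor and joint all give a gap of about 22-24 mm. Next I'll solve the lever and loop pose from the pin and bar pixels and work out the grasp waypoints.

```bash
cat >> h.py <<'E'
from scipy.optimize import brentq, least_squares
def pin(th): a=np.radians(187.6)-th; return np.array([25*np.cos(a),20+25*np.sin(a)])
def link(bar,lo=.9,hi=2.6):
    "bar (y,z) -> lever angle, pitch, tab point"
    f=lambda t:np.hypot(*(np.array(bar)-pin(t)))-124
    th=brentq(f,lo,hi); d=np.array(bar)-pin(th); p=np.arctan2(d[1],d[0])
    return th,p
def bailpt(bar,p,y,z): return np.array(bar)+y*np.array([np.cos(p),np.sin(p)])+z*np.array([-np.sin(p),np.cos(p)])
E
python3 - <<'E'
from h import *
T=ld('top0');S=ld('scene0')
a=lambda x,y:(180+x/8-.44,215+y/8-.44)
sc=lambda x,y:(270+x/6-.42,155+y/6-.42)
def pts(v):
    x,th,p=v; P=pin(th); b=P+124*np.array([np.cos(p),np.sin(p)])
    t=bailpt(b,p,-22,50); lv=np.array([0,20])+85*np.array([-np.cos(th),np.sin(th)])+5*np.array([np.sin(th),np.cos(th)])
    tr=bailpt(b,p,-31,50)
    return W(x,*b),W(x,*t),W(x,*P),W(x,*lv),W(x,*tr)
obs=[(T,a(282,188),0),(S,sc(373,189),0),(S,sc(318,99),1),(S,sc(228,115),3),(T,a(462,158),4),(T,a(683,120),2)]
f=lambda v:np.concatenate([np.array(proj(s,pts(v)[i]))-q for s,q,i in obs])
r=least_squares(f,[0,1.45,.5],loss='soft_l1'); print(r.x,np.round(r.fun.reshape(-1,2),1))
for X in pts(r.x): print(L(X),X.round(1))
x,th,p=r.x;b=pin(th)+124*np.array([np.cos(p),np.sin(p)])
tri_=[tri(S,obs[1][1],T,obs[0][1]),tri(S,obs[2][1],T,a(450,160))]
for X,e in tri_: print('tri',L(X),round(e,1))
for gy,gz in((-22,36),(-22,40)): 
    t=bailpt(b,p,gy,gz); print('grip',t.round(1),W(x,*t).round(1))
E
```

```text
[-0.2153641   1.48246501  0.53751249] [[-0.1  0.9]
 [ 0.1 -0.1]
 [-1.  -0.5]
 [-0.6 -0.2]
 [-0.8  0.1]
 [-0.8 -0.1]]
[ -0.2 101.  107.9] [523.8 148.8 237.9]
[ -0.2  56.5 139.6] [533.7 105.4 269.6]
[-0.2 -5.5 44.4] [547.4  44.9 174.4]
[ -0.2  -2.5 105.1] [546.8  47.8 235.1]
[ -0.2  48.8 135. ] [535.4  97.9 265. ]
tri [  1.2 100.9 108.1] 1.3
tri [ -2.9  53.  135.5] 7.5
grip [ 63.7 127.5] [532.1 112.4 257.5]
grip [ 61.7 131. ] [532.6 110.4 261. ]
```

The fit is good (under 1 px): lever 1.48 rad, loop pitch 0.54 rad, tab grip point about (532,111,259). Moving above the tab now, with the gripper turned so its closing line lies along rack x.

Request:
drive_tool --pt "0 0 -0.035 8" --pt "-0.02 -0.012 -0.07 16" --pt "-0.06 -0.038 -0.07 24" --pt "-0.1 -0.063 -0.07 32" --pt "-0.14 -0.088 -0.07 40" --pt "-0.18 -0.113 -0.07 48" --pt "-0.22 -0.138 -0.07 52.35" --pt "-0.26 -0.164 -0.07 52.35" --pt "-0.3 -0.189 -0.07 52.35" --pt "-0.34 -0.214 -0.07 52.35" --grip 0.5

```text
time_s: 1.1
tcp_pos: [471.2, 205.5, 301.0]
orientation: [-180.0, -0.0, 102.8]
contact_force: [-0.1, 0.3, -0.4]
finger_gap: 43.2
finger_force: 0.0
```

Request:
drive_tool --pt "-0.04 0.015 0 0" --pt "-0.08 0.03 0 0" --pt "-0.1053 0.0389 0 0" --pt "-0.1053 0.0389 0.02 0" --pt "-0.1053 0.0389 0.04 0" --pt "-0.1053 0.0389 0.05 0" --pt "-0.1053 0.0389 0.058 0" --pt "-0.1053 0.0389 0.061 0" --pt "-0.1053 0.0389 0.061 0"

```text
time_s: 2.0
tcp_pos: [531.9, 113.5, 240.4]
orientation: [180.0, 0.0, 102.8]
contact_force: [-0.5, 0.6, 0.1]
finger_gap: 42.3
finger_force: 0.0
```

Run:
```python
from h import *
o=ctrl.get_obs();print(o['tcp_pos'],o['contact_force'],L(o['tcp_pos']))
S=snap('scene','s2');T=snap('top','t2')
a=cv2.resize(S['img'][130:220,270:390,::-1],None,fx=5,fy=5,interpolation=cv2.INTER_CUBIC)
b=cv2.resize(T['img'][195:285,170:290,::-1],None,fx=5,fy=5,interpolation=cv2.INTER_CUBIC)
cv2.imwrite('pics/v2.png',cv2.resize(cv2.convertScaleAbs(np.vstack([a[:300],b[:300]]),alpha=1.5),None,fx=1,fy=1))
```

```text
[531.92047512 113.54376137 240.39405764] [-0.5321782   0.62551412  0.08854784] [-1.000e-01  6.490e+01  1.104e+02]
```

View pics/v2.png

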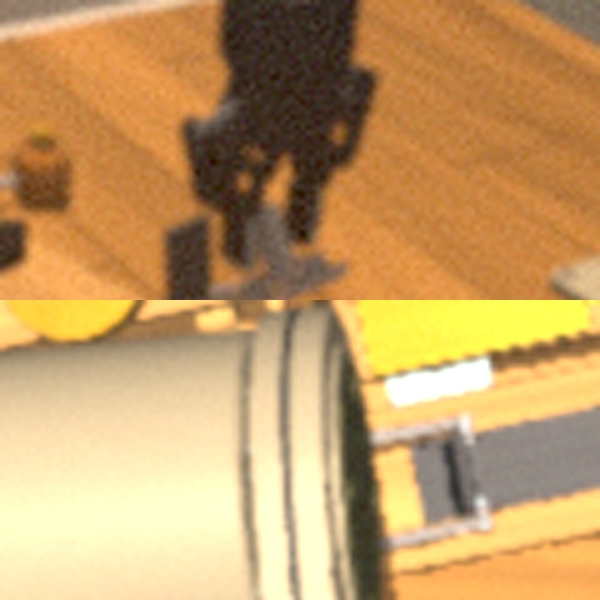

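The tab at (265,230) stands between the two fingers, with no contact. I'll shift 2 mm back and close.

Request:
drive_tool --pt "-0.002 0 0 0" --pt "-0.002 0 0 0" --pt "-0.002 0 0 0" --pt "-0.002 0 0 0" --pt "-0.002 0 0 0" --pt "-0.002 0 0 0" --grip 0

```text
time_s: 2.7
tcp_pos: [532.5, 111.4, 240.7]
orientation: [180.0, -0.0, 102.8]
contact_force: [-3.4, 0.2, 6.7]
finger_gap: 8.8
finger_force: 60.8
```

Run:
```python
from h import *
o=ctrl.get_obs();print(o['tcp_pos'],o['contact_force'],L(o['tcp_pos']),o['finger_gap'],o['finger_force'])
g=L(o['tcp_pos'])[1:]+[0,19]; th0,p0=1.48246501,.53751249
b0=pin(th0)+124*np.array([np.cos(p0),np.sin(p0)]); d=g-b0
c,s=np.cos(p0),np.sin(p0); q=np.array([d[0]*c+d[1]*s,-d[0]*s+d[1]*c]); print('grip in bail',q)
for b in[(101,107.9),(115,90),(125,75),(128,65),(131,58),(132.5,50),(132.5,44),(132.5,30),(132.5,22),(131.5,14),(131.5,12),(127.5,12)]:
    th,p=link(b); t=bailpt(b,p,*q); print(b,round(th,2),round(p,2),'shift dx,dz mm',(t-g).round(1)*[1,-1])
```

```text
[532.46204461 111.41573167 240.70955229] [-3.44824639  0.23744056  6.68936275] [-1.000e-01  6.270e+01  1.107e+02] 8.819683787623067 60.798797607421875
grip in bail [-21.75706812  38.3702122 ]
(101, 107.9) 1.48 0.54 shift dx,dz mm [-0. -0.]
(115, 90) 1.68 0.37 shift dx,dz mm [18.1 11.8]
(125, 75) 1.9 0.25 shift dx,dz mm [31.8 22.9]
(128, 65) 1.93 0.17 shift dx,dz mm [37.5 30.5]
(131, 58) 2.02 0.12 shift dx,dz mm [42.3 36.1]
(132.5, 50) 2.06 0.05 shift dx,dz mm [46.  42.5]
(132.5, 44) 2.05 0.0 shift dx,dz mm [47.9 47.4]
(132.5, 30) 2.08 -0.11 shift dx,dz mm [52.3 59.2]
(132.5, 22) 2.13 -0.17 shift dx,dz mm [54.8 66.2]
(131.5, 14) 2.15 -0.23 shift dx,dz mm [56.5 73.4]
(131.5, 12) 2.17 -0.25 shift dx,dz mm [57.1 75.2]
(127.5, 12) 2.01 -0.26 shift dx,dz mm [53.6 75. ]
```

Request:
drive_tool --pt "0.009 0 0.006 0" --pt "0.018 0 0.012 0" --pt "0.025 0 0.017 0" --pt "0.032 0 0.023 0" --pt "0.0375 0 0.0305 0" --pt "0.0405 0 0.034 0" --pt "0.043 0 0.037 0" --pt "0.046 0 0.0415 0" --pt "0.046 0 0.0415 0"

```text
time_s: 3.6
tcp_pos: [522.0, 156.5, 198.2]
orientation: [-180.0, -0.0, 102.8]
contact_force: [-2.4, -2.2, 3.2]
finger_gap: 9.4
finger_force: 64.2
```

Run:
```python
from h import *
o=ctrl.get_obs();print(o['tcp_pos'],o['contact_force'],L(o['tcp_pos']),o['finger_gap'],o['finger_force'])
S=snap('scene','s3')
a=cv2.resize(S['img'][140:240,280:390,::-1],None,fx=6,fy=6,interpolation=cv2.INTER_CUBIC)
for pt,c in([(-24,132.5,50),(0,0,255)],[(24,132.5,50),(0,0,255)],[(0,110+22.5,22),(0,255,0)],[(14,122+22.5,40),(255,0,0)],[(-14,122+22.5,40),(255,0,0)],[(14,116+22.5,40),(255,255,0)]):
    u,v=proj(S,W(*pt)); cv2.circle(a,(int((u-280+.5)*6),int((v-140+.5)*6)),3,c,1)
cv2.imwrite('pics/v3.png',cv2.convertScaleAbs(a,alpha=1.7))
```

```text
[522.00775719 156.48145233 198.21217017] [-2.38627689 -2.2088265   3.17612417] [ -0.3 108.9  68.2] 9.440785941004599 64.22236204147339
```

View pics/v3.png

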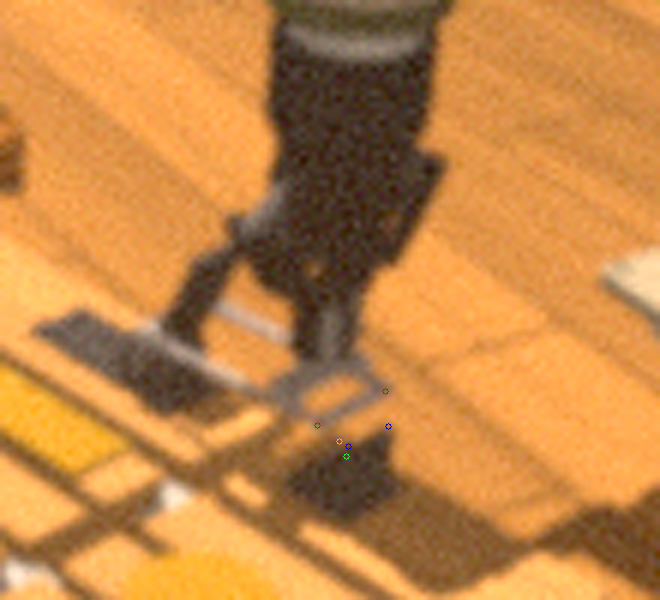

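The bar (315,422)-(388,390) sits where the model predicts, above the slot and in front of the wall top (390,433), which hints at a gap nearer 23-24. I'll lower it gently.

Request:
drive_tool --pt "0.0015 0 0.003 0" --pt "0.0028 0 0.006 0" --pt "0.004 0 0.009 0" --pt "0.005 0 0.012 0" --pt "0.006 0 0.015 0" --pt "0.007 0 0.018 0" --pt "0.007 0 0.018 0"

```text
time_s: 4.35
tcp_pos: [520.6, 163.9, 180.9]
orientation: [180.0, -0.1, 102.8]
contact_force: [-2.6, 1.4, 7.2]
finger_gap: 9.4
finger_force: 67.3
```

Request:
drive_tool --pt "0.0006 0 0.002 0" --pt "0.0013 0 0.004 0" --pt "0.002 0 0.0055 0" --pt "0.0026 0 0.007 0" --pt "0.0026 0 0.007 0"

```text
time_s: 4.85
tcp_pos: [520.0, 166.3, 173.9]
orientation: [180.0, -0.1, 102.8]
contact_force: [-3.4, -0.5, 6.3]
finger_gap: 8.7
finger_force: 68.1
```

Run:
```python
from h import *
o=ctrl.get_obs();print(o['tcp_pos'],o['contact_force'],L(o['tcp_pos']),o['ft_torque'])
```

```text
[520.04825623 166.3080157  173.94624384] [-3.41467104 -0.46436262  6.2686336 ] [ -0.  118.9  43.9] [-0.45859014  0.42357919 -0.13328613]
```

Request:
drive_tool --pt "0.0006 0 0.002 0" --pt "0.001 0 0.004 0" --pt "0.0014 0 0.006 0" --pt "0.0018 0 0.0075 0" --pt "0.002 0 0.009 0" --pt "0.002 0 0.009 0"

```text
time_s: 5.45
tcp_pos: [519.6, 168.5, 165.0]
orientation: [180.0, -0.1, 102.8]
contact_force: [-4.1, 2.7, 5.7]
finger_gap: 9.0
finger_force: 69.1
```

Run:
```python
from h import *
o=ctrl.get_obs();print(o['tcp_pos'],o['contact_force'],L(o['tcp_pos']),o['ft_torque'])
S=snap('scene','s4')
a=cv2.resize(S['img'][150:240,280:390,::-1],None,fx=6,fy=6,interpolation=cv2.INTER_CUBIC)
g=L(o['tcp_pos'])[1:]+[0,19]; q=np.array([-21.757,38.37])
def f(v):
    P=pin(v[0]); b=P+124*np.array([np.cos(v[1]),np.sin(v[1])]); return bailpt(b,v[1],*q)-g
r=least_squares(f,[2.1,-.2]); th,p=r.x; b=pin(th)+124*np.array([np.cos(p),np.sin(p)]); print('bar est',b,th,p,r.cost)
for x in(-24,24):
    u,v=proj(S,W(x,*b)); cv2.circle(a,(int((u-280+.5)*6),int((v-150+.5)*6)),3,(0,0,255),1)
cv2.imwrite('pics/v4.png',cv2.convertScaleAbs(a,alpha=1.7))
```

```text
[519.56148073 168.51093672 165.01601592] [-4.07837249  2.65854748  5.65958954] [ -0.  121.2  35. ] [-0.29436399  0.50953412 -0.1141381 ]
bar est [133.01870006  11.50362042] 2.2367078895830095 -0.2445692016555475 0.0
```

View pics/v4.png

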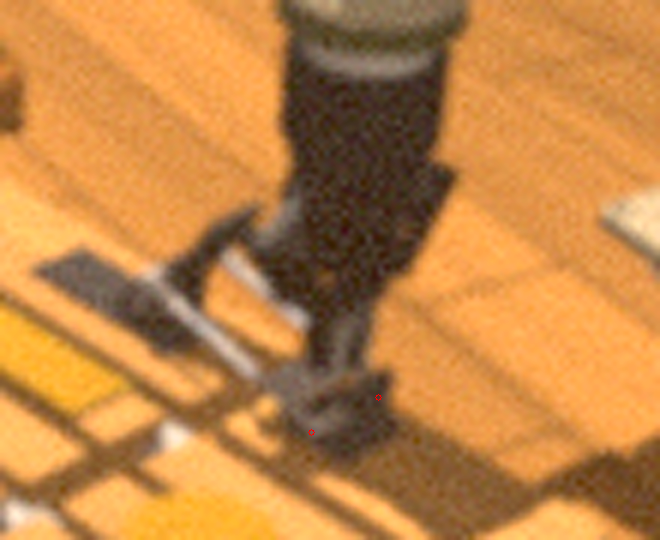

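The loop's bar is now behind the upright wall and inside the keeper (wall top at about (385,385), bar ends hidden). I'll feel for the floor, then pull back under the tooth.

Request:
drive_tool --pt "0 0 0.001 0" --pt "0 0 0.0015 0" --pt "-0.002 0 0.0015 0" --pt "-0.0035 0 0.0015 0" --pt "-0.0035 0 0.0015 0"

```text
time_s: 6.0
tcp_pos: [519.8, 167.5, 163.8]
orientation: [180.0, -0.3, 102.9]
contact_force: [-7.1, 13.4, 6.5]
finger_gap: 8.9
finger_force: 69.3
```

Request:
drive_tool --pt "-0.001 0 0 0" --pt "-0.002 0 0 0" --pt "-0.002 0 0 0"

```text
time_s: 6.3
tcp_pos: [519.8, 167.5, 163.8]
orientation: [179.9, -0.5, 102.9]
contact_force: [-8.5, 22.2, 6.6]
finger_gap: 8.8
finger_force: 69.3
```

Run:
```python
from h import *
o=ctrl.get_obs();print(o['tcp_pos'],o['contact_force'],L(o['tcp_pos']),o['ft_torque'])
```

```text
[519.81159498 167.46526013 163.82569832] [-8.46352277 22.16836639  6.55993276] [ -0.  120.1  33.8] [ 2.51721975  1.09809547 -0.24417184]
```

The bar resists firmly at 22 N without the tool moving, so it is against the tooth and on the floor. I'll relax the pull, open and lift off.

Request:
drive_tool --pt "0.0015 0 0 0" --pt "0.0025 0 0 0" --pt "0.0025 0 0 0"

```text
time_s: 6.6
tcp_pos: [519.8, 167.6, 163.7]
orientation: [180.0, -0.3, 102.9]
contact_force: [-6.0, 10.2, 7.0]
finger_gap: 9.2
finger_force: 69.2
```

Request:
drive_tool --pt "0.0025 0 0 0" --pt "0.0025 0 0 0" --pt "0.0025 0 0 0" --pt "0.0025 0 -0.02 0" --pt "0.0025 0 -0.05 0" --pt "0.0025 0 -0.08 0" --pt "0.0025 0 -0.11 0" --pt "0.0025 0 -0.11 0" --grip 0.35

```text
time_s: 7.4
tcp_pos: [522.1, 167.3, 278.7]
orientation: [179.5, -0.0, 102.8]
contact_force: [1.3, -0.2, -0.2]
finger_gap: 29.4
finger_force: 0.0
```

Run:
```python
from h import *
o=ctrl.get_obs();print(o['tcp_pos'],o['contact_force'],L(o['tcp_pos']))
S=snap('scene','s5')
a=cv2.resize(S['img'][150:240,280:390,::-1],None,fx=6,fy=6,interpolation=cv2.INTER_CUBIC)
cv2.imwrite('pics/v5.png',cv2.convertScaleAbs(a,alpha=1.7))
```

```text
[522.14803577 167.27478616 278.66474004] [ 1.27716094 -0.21390014 -0.2052276 ] [  2.2 119.4 148.7]
```

View pics/v5.png

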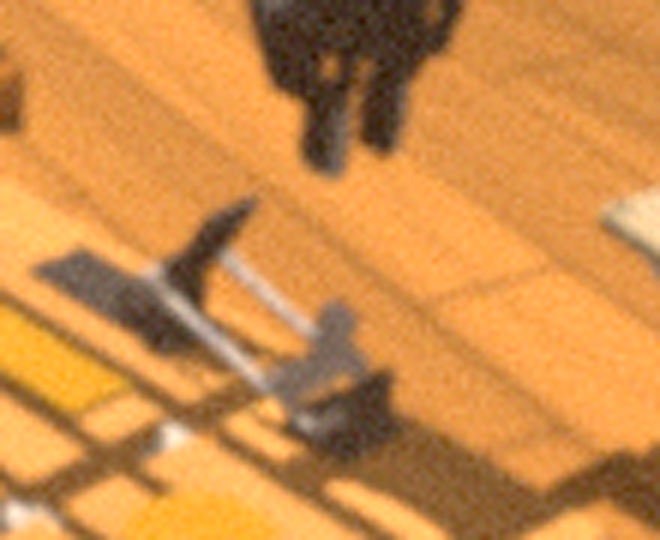

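The loop stays hooked on its own: bar behind the wall at (310,420), tab upright at (335,310), lever leaning to the keeper with its tip at (250,205). Next I'll shut the fingers and come down between the loop's arms on the keeper side of the lever.

Request:
drive_tool --pt "-0.02 0 0 0" --pt "-0.045 0 0 0" --pt "-0.045 0 0 0" --pt "-0.045 0 0.02 0" --pt "-0.045 0 0.04 0" --pt "-0.045 0 0.055 0" --pt "-0.045 0 0.067 0" --pt "-0.045 0 0.067 0" --grip 0

```text
time_s: 8.25
tcp_pos: [528.3, 123.1, 203.6]
orientation: [-179.8, -0.0, 102.8]
contact_force: [-0.3, -1.4, 0.1]
finger_gap: 0.0
finger_force: 0.0
```

Run:
```python
from h import *
o=ctrl.get_obs();print(o['tcp_pos'],o['contact_force'],L(o['tcp_pos']),o['finger_gap'])
```

```text
[528.31836323 123.12275088 203.62210637] [-0.32256388 -1.38914623  0.12836671] [-1.5 75.  73.6] 0.015478766451010121
```

Request:
drive_tool --pt "-0.01 0 -0.001 0" --pt "-0.018 0 -0.002 0" --pt "-0.024 0 -0.003 0" --pt "-0.029 0 -0.004 0" --pt "-0.034 0 -0.006 0" --pt "-0.039 0 -0.008 0" --pt "-0.045 0 -0.011 0" --pt "-0.051 0 -0.014 0" --pt "-0.056 0 -0.016 0"

```text
time_s: 9.15
tcp_pos: [542.2, 69.7, 222.6]
orientation: [180.0, -0.2, 102.8]
contact_force: [-1.0, 9.5, -6.9]
finger_gap: 0.0
finger_force: 4.9
```

Run:
```python
from h import *
o=ctrl.get_obs();print(o['contact_force'],L(o['tcp_pos']))
S=snap('scene','s6')
a=cv2.resize(S['img'][150:240,280:390,::-1],None,fx=6,fy=6,interpolation=cv2.INTER_CUBIC)
cv2.imwrite('pics/v6.png',cv2.convertScaleAbs(a,alpha=1.7))
```

```text
[-0.98932704  9.52553698 -6.87490696] [ 0.1 19.8 92.6]
```

View pics/v6.png

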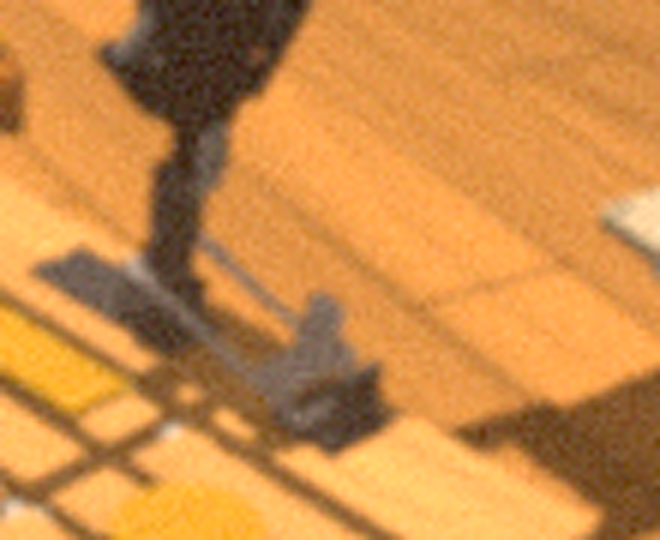

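The bar stays hooked and the extension has begun to close (keeper moved to about (375,370)), with a push of about 10 N. I'll continue along the lever's arc.

Request:
drive_tool --pt "-0.007 0 0 0" --pt "-0.014 0 0 0" --pt "-0.021 0 0.001 0" --pt "-0.028 0 0.002 0" --pt "-0.035 0 0.005 0" --pt "-0.042 0 0.008 0" --pt "-0.048 0 0.012 0" --pt "-0.054 0 0.017 0" --pt "-0.059 0 0.022 0" --pt "-0.064 0 0.027 0"

```text
time_s: 10.2
tcp_pos: [557.1, 5.4, 197.3]
orientation: [179.9, 0.0, 102.8]
contact_force: [-3.3, 3.1, 4.3]
finger_gap: -0.0
finger_force: 2.7
```

Run:
```python
from h import *
o=ctrl.get_obs();print(o['contact_force'],L(o['tcp_pos']))
```

```text
[-3.34409082  3.13782832  4.30173519] [  0.5 -46.2  67.3]
```

Request:
drive_tool --pt "-0.004 0 0.006 0" --pt "-0.007 0 0.011 0" --pt "-0.01 0 0.017 0" --pt "-0.012 0 0.023 0" --pt "-0.014 0 0.029 0" --pt "-0.015 0 0.034 0" --pt "-0.015 0 0.037 0" --pt "-0.015 0 0.039 0"

```text
time_s: 11.0
tcp_pos: [559.5, -8.6, 157.6]
orientation: [-180.0, 0.0, 102.8]
contact_force: [-10.3, 0.4, 22.9]
finger_gap: -0.3
finger_force: 11.4
```

Run:
```python
from h import *
o=ctrl.get_obs();print(o['contact_force'],L(o['tcp_pos']))
```

```text
[-10.29847438   0.37399789  22.90100218] [ -0.3 -60.4  27.6]
```

The tip is at 27.6 mm, matching the flat paddle height of 28, with 23 N against the firm stop. I'll lift away and check.

Request:
drive_tool --pt "0 0 -0.01 0" --pt "0 0 -0.03 0" --pt "0 0 -0.07 0" --pt "0 0 -0.11 0" --pt "0 0 -0.15 0" --pt "-0.04 0 -0.17 0" --pt "-0.09 0 -0.17 0" --pt "-0.13 0 -0.17 0" --pt "-0.13 0 -0.17 0"

```text
time_s: 11.9
tcp_pos: [588.6, -139.8, 325.5]
orientation: [-179.9, 0.1, 102.5]
contact_force: [-0.0, -0.9, 0.1]
finger_gap: -0.1
finger_force: 0.0
```

Run:
```python
from h import *
o=ctrl.get_obs();print(o['contact_force'],L(o['tcp_pos']))
S=snap('scene','s7');T=snap('top','t7')
a=cv2.resize(S['img'][160:245,270:390,::-1],None,fx=5,fy=5,interpolation=cv2.INTER_CUBIC)[:400]
b=cv2.resize(T['img'][215:255,170:290,::-1],None,fx=5,fy=5,interpolation=cv2.INTER_CUBIC)
cv2.imwrite('pics/v7.png',np.vstack([cv2.convertScaleAbs(a,alpha=1.6),b]))
```

```text
[-0.00374325 -0.86072996  0.12273123] [  -1.  -194.7  195.5]
```

View pics/v7.png

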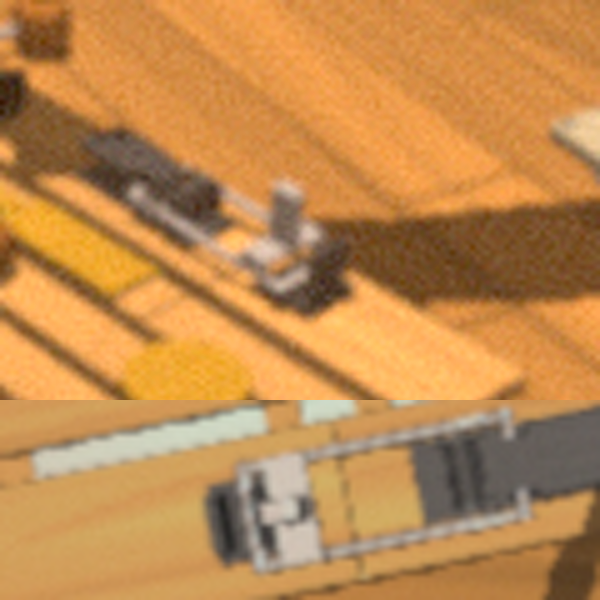

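The lever lies flat, the bar is seated in the keeper at about (255,515), and the board joint at (345,500) is only a thin line. The extension is drawn tight and the robot is clear, so I'm handing in.

```bash
python3 -c "
from cell import ctrl
print(ctrl.sign_off())"
```

```text
the job is handed in; nothing more can be done
None
```

The loop is hooked under the keeper's tooth, the lever is pressed flat past centre, the extension looks fully closed in the last pictures, and the robot is clear; I handed the job in at about 12 s.

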